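Uncover the bearing and hold the spindle ready above it

ROBOT

A 6-joint arm with a two-finger parallel gripper is mounted at the origin on the work surface. World frame = base frame: x ahead of the robot, y to its left, z up, the work surface at z = 0. Lengths are in mm, angles in rad, forces in N, time in s.
With the tool pointing down it reaches from about 275 to 750 mm from the base axis. Payload 10.2 kg.
Tool frame: the origin (TCP) lies at the very end of the fingers, on their centre line; the grasp point (between the pads) lies 19 mm behind it; z points along the fingers, y is the line along which they close (so a half turn about z gives the same grasp; the last joint's range is limited). The gripper opens to 85 mm and grips with 20 to 120 N. Pads are 22 mm wide; open, the fingers measure 114 mm over their backs; the gripper's body (76 mm by 85 mm) begins 54 mm behind the grasp point. The pads swing forward as they close: fully open they stand 13 mm farther back than shut.
Start: joints at [0.942, 0.313, 1.498, -0, 1.331, -0.223], TCP at [207.259, 482.364, 208.294] pointing down, gripper open.
Joint ranges: [-2.94, 2.94], [-0.97, 2.17], [0.19, 2.56], [-1.23, 4.37], [0.02, 3.11], [-2.88, 2.88]. Speed limits (rad/s): [2.39, 2.39, 3.01, 3.14, 3.14, 3.14].

INTERFACE

Orientations are given as a unit quaternion [w, x, y, z].
In Python, from rig import * gives the robot as it stands. The module is installed in compiled form; this text tells all that it offers.
- The arm moves only by the shell command python3 -m crank 'ROWS' [FORCE]. ROWS is JSON, a list that holds one entry, the list of rows, each a list of 7 numbers: the shift along the tool's x, y, z in units of 25 mm (1.0 is 25 mm), then the turn, a rotation vector about the tool's x, y, z in units of 8 degrees (1.0 is 8 degrees), then the finger opening in mm, from 0 to 85.4. A call has exactly 8 rows; each row shifts and turns the commanded pose from where the row before left it, along the tool's axes as they then stand; what a row does not reach is not made up. A row lasts 1/10 s, in which the tool goes at most 50 mm and 8.59 degrees, less where a joint would pass 70% of its speed; a pose out of reach is approached as far as the arm can. A call is refused whole if a number of a shift passes 1 or a number of a turn 1, either way. A call with a gripper value outside its range is refused whole. The fingers move at their own pace and stop on an object; FORCE is the grip in N (left out, the last holds). Time passes only in rows, so rows that do not move let the fingers close, or fill a call up. It gives the time, the measured TCP pose, the force, the opening and the grip force at its end, in the units of the state.
- sense(): the state, without advancing time (a new reading comes with each control period).
- capture(name): name is "scene" or "top" or "wrist"; returns the picture (420x560x3 uint8, blue, green, red); there is no depth.
- camera_model(name): a dict with "fx", "fy", "cx", "cy" (pixels), "k1" (the pictures are not rectified: a ray, as slopes to the right and down, at radius r is drawn at 1 + k1 r^2 times it, then the intrinsics apply), "world_from_camera" (4x4, takes a point from camera to world coordinates); the wrist camera has in their place "T_tool_cam" (4x4, takes a point from camera to tool coordinates, whose origin is the TCP and whose axes are the flange's). Camera axes: x right, y up, looking along -z (the intrinsics and any distortion apply to the point x, -y, -z); pixel columns grow to the right and rows downward; lengths in mm; the calibration is good to about 2 mm. A picture is of the moment at which its call begins: read the wrist's pose just before it. camera_model takes no time and is no camera call.
- finish_job(): hands the job in; it is judged then, once.
The state is a dict: "time_s": time; "joints": joint angles; "dq": joint speeds; "tau": joint torques, N m; "eef_pos": TCP position; "ee_rot": TCP orientation; "force": force on the tool from outside, world axes, zero at the start; "wrist_torque": the same for the moment, N m; "grip_width": opening from 0.0 (shut) to 1.0 (fully open); "grip_force": force on a finger pad.
Only numpy, scipy, OpenCV 4.12 (cv2) and the standard library are available. Lean on these libraries where they do the work, as an engineer would, in place of code of your own. Each camera call takes 0.05 s, during which the arm holds its last target. There are 200 camera calls.

TASK

Take the dust cover off the bearing housing by its bail and hang it by the bail on the hook of the stand. Then pick up the stepped spindle (the one with the collar), carry it upright over the bar clamped in the vice without touching bar or vice, and finish holding it still in the gripper, upright, centred over the bearing bore, with its foot hovering about a centimetre above the bearing and not touching it, so that the fit can be checked before it goes in. Leave the plain pin and everything else on the bench where it is.

Things in the scene. Friction and masses are not known exactly. Their poses are not given: they have to be found in the camera images.
- housing: Bearing housing bolted to the bench: grey square foot 120 x 120 x 15 mm, round boss 108 mm across whose rim is 60 mm above the bench, with a steel bearing inside. Origin under its centre on the bench, z up.
- bore (a point): Centre of the bearing's mouth: 58 mm above the bench, on the axis of the vertical 32 mm bore. The bearing's steel face is 72 mm across and lies 2 mm below the boss's rim. Hidden under the cover at the start.
- cover: Loose aluminium dust cover lying flat on the boss, about 0.2 kg: disc 110 mm across, 6 mm thick, with a rigid bail of 8 mm round steel rod: legs 94 mm apart, straight top bar along the cover's y. Origin at the centre of the disc's underside, z up. Pinch the top bar from above some 25 mm beside its middle, so that the middle is free for the hook.
- bail_mid (a point): Middle of the bail's top bar, on the rod's centreline, 80 mm above the cover's origin. Moves with the cover; axes as cover.
- hook: Hook stand fixed to the bench, x from the hook's open tip to its post, z up, origin on the bench under the seat. Post at x = +120 mm, 188 mm high, plate 110 x 100 x 14 mm. An 8 mm rod runs from the post towards -x, falls to a level seat (x +22 to -18 mm, top 172 mm high), then turns up to a tip at x = -38 mm, 199 mm high. The bail goes over the tip from -x.
- hang (a point): Where the centreline of the bail's top bar lies when hung: above the hook's seat, 176 mm above the bench. Axes as hook, so the hung bar lies along this y.
- spindle: Loose stepped steel spindle standing upright on the bench, 125 mm tall, about 0.55 kg: lower journal 30 mm thick and 40 mm long, collar 46 mm across from 40 to 50 mm above the foot, upper shank 24 mm thick from 50 to 125 mm. Origin at the centre of its foot, z up along its axis.
- spindle_foot (a point): Centre of the spindle's flat foot (the lower end face), same as the body's origin.
- pin: Plain steel pin without a collar, 30 mm thick, 85 mm tall, standing loose near the spindle; not needed. Origin at the centre of its foot. It and the spindle may stand in each other's place.
- vice: Bench vice fixed to the bench, between spindle and housing, jaws 105 mm wide, 128 mm high at the jaws; its handle reaches 170 mm to its -y side. In its jaws a level flat steel bar 18 mm thick, 32 mm tall, top 128 mm above the bench, runs along the vice's x from 400 mm on the robot's side (-x) to 60 mm on the far side (+x). Origin on the bench below the bar at the jaws' middle.
- hammer: Hammer 260 mm long lying at the far right, bystander. Origin at its underside.
- wrench: Open wrench 200 mm lying at the near right, bystander.
- screwdriver: Screwdriver 200 mm lying at the near left, bystander.
- oil_can: Dark can 68 mm across, 110 mm tall, standing at the back right, bystander.
- jar: Amber jar 60 mm across, 65 mm tall, standing at the near right, bystander.
- dish: Steel dish 90 mm across, 28 mm high, behind the housing, bystander.
Mind the look-alikes: they are no part of the job. What is shaped like the spindle but purple or turquoise is not meant.

How it is judged:
By the outcome, as a careful person would: the job done as asked, in the order asked, and still so for the second after the job is handed in, while the arm keeps its last pose, push and grip.
It also fails if it takes over 67 s, if anything falls off the work surface, if the arm or the gripper's body presses on something with over 40 N, if the wrist force passes 120 N, or if a joint passes its speed limit or range.

## Working session

There is one attempt and no reset: what is moved stays moved. The work goes in short steps, Python scripts to look and compute and a shell command to move; the robot and the scene stay as the last step left them, time stands still between calls to the robot, and variables do not carry over. Pictures are saved under pics/ and viewed, at most 10 in all, crops included, and the job is handed in when it is done.

```bash
mkdir -p pics
cat > h.py <<'E'
import numpy as np, cv2
from scipy.spatial.transform import Rotation as R
from rig import *
def model(name,s=None):
    m=camera_model(name)
    if 'world_from_camera' in m: T=np.array(m['world_from_camera'])
    else:
        s=s or sense(); q=s['ee_rot']; W=np.eye(4)
        W[:3,:3]=R.from_quat([q[1],q[2],q[3],q[0]]).as_matrix(); W[:3,3]=s['eef_pos']; T=W@np.array(m['T_tool_cam'])
    return m,T
def ray(M,uv):
    m,T=M; K=np.array([[m['fx'],0,m['cx']],[0,m['fy'],m['cy']],[0,0,1.]])
    p=cv2.undistortPoints(np.array([[uv]],float),K,np.array([m['k1'],0,0,0,0.]))[0,0]
    d=T[:3,:3]@np.array([p[0],-p[1],-1]); return T[:3,3],d/np.linalg.norm(d)
def onz(M,uv,z):
    o,d=ray(M,uv); return o+d*(z-o[2])/d[2]
def tri(a,b):
    (o1,d1),(o2,d2)=a,b; A=np.stack([d1,-d2],1); t=np.linalg.lstsq(A,o2-o1,rcond=None)[0]
    p,q=o1+t[0]*d1,o2+t[1]*d2; return (p+q)/2,np.linalg.norm(p-q)
def proj(M,P):
    m,T=M; c=np.linalg.inv(T)@np.append(P,1); x,y=c[0]/-c[2],-c[1]/-c[2]; f=1+m['k1']*(x*x+y*y)
    return np.array([m['fx']*x*f+m['cx'],m['fy']*y*f+m['cy']])
E
python3 - <<'E'
from h import *
s=sense();print(s)
for n in ("scene","top","wrist"):
    cv2.imwrite(f"pics/{n}0.png",capture(n)); print(n,camera_model(n))
E
```

```text
{'time_s': 0.0, 'joints': array([ 9.41646447e-01,  3.13454216e-01,  1.49846572e+00, -3.63556839e-06,
        1.33100408e+00, -2.23384205e-01]), 'dq': array([ 1.41747458e-03,  1.62024768e-03,  2.08624841e-05,  7.56946429e-04,
        7.82654439e-04, -2.45553375e-03]), 'tau': array([-1.16257248e-03, -4.12257600e+01, -2.59740025e+01, -2.47921498e-04,
        4.12830646e-03,  2.85353565e-06]), 'eef_pos': array([207.05343154, 482.12057168, 207.72216512]), 'ee_rot': array([-2.73634460e-04,  2.01493406e-01,  9.79489645e-01, -6.06842152e-04]), 'force': array([ 0.10905595, -0.73193848,  0.08942506]), 'wrist_torque': array([-0.01771899,  0.03762466, -0.00574315]), 'grip_force': 0.0, 'grip_width': 0.9994627446788094}
scene {'fx': 435.74694354225596, 'fy': 435.74694354225596, 'cx': 277.8326925515758, 'cy': 202.70030531357463, 'k1': 0.01688010797396492, 'world_from_camera': array([[ 4.12448890e-01, -6.05115111e-01,  6.80971082e-01,
         1.32198811e+03],
       [ 9.10846823e-01,  2.61110165e-01, -3.19655357e-01,
        -3.82766628e+02],
       [ 1.56198148e-02,  7.52101844e-01,  6.58861775e-0
[... 401 characters left out ...]
5068e-02,
        -3.05444094e+01],
       [-1.12010268e-02,  1.60139998e-01,  9.87030758e-01,
         1.66059412e+03],
       [ 0.00000000e+00,  0.00000000e+00,  0.00000000e+00,
         1.00000000e+00]])}
wrist {'fx': 292.08363104248707, 'fy': 292.08363104248707, 'cx': 281.311592860368, 'cy': 202.7767872365545, 'k1': -0.031767916138213205, 'T_tool_cam': array([[-1.93495142e-04,  9.65878129e-01,  2.58996917e-01,
         6.52833430e+01],
       [ 9.99999967e-01,  1.42436977e-04,  2.15903631e-04,
         2.57195377e-01],
       [ 1.71645857e-04,  2.58996950e-01, -9.65878124e-01,
        -1.66718131e+02],
       [ 0.00000000e+00,  0.00000000e+00,  0.00000000e+00,
         1.00000000e+00]])}
```

View pics/scene0.png

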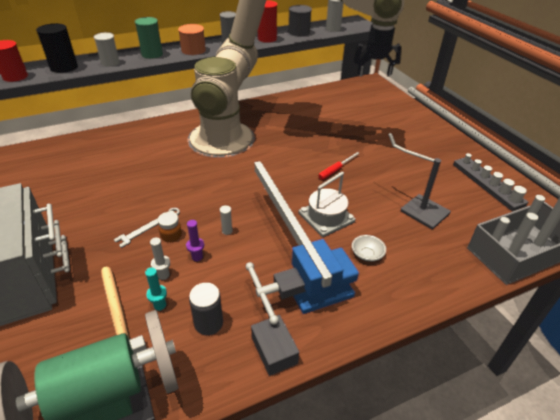

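View pics/top0.png

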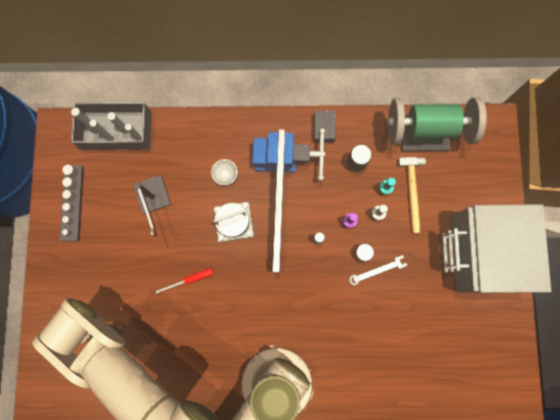

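The scene shows the housing with its cover at scene (328,207) / top (233,220), and the hook with its tip at scene (391,137) / top (152,232). The bar runs from (258,168) to (325,278).

Spindle candidates:
- Steel stepped piece at scene (160,260) / top (380,213)
- Purple at scene (195,240) / top (350,220)
- Turquoise at scene (157,290) / top (388,186)
- Plain steel pin at scene (226,220) / top (319,238)

The steel piece with a collar fits the description. I'll check it in an enlarged crop.

Run:
```python
from h import *
s=cv2.imread('pics/scene0.png');t=cv2.imread('pics/top0.png')
c=lambda im,x0,x1,y0,y1,w,h:cv2.resize(im[y0:y1,x0:x1],(w,h),interpolation=cv2.INTER_CUBIC)
a=np.hstack([c(s,140,240,200,310,273,300),c(s,290,460,125,235,464,300)])
b=np.hstack([c(t,130,260,170,245,520,300),c(t,310,402,175,250,217+0,300)])
cv2.imwrite('pics/crop1.png',np.vstack([a,b]))
```

```text
(no output)
```

View pics/crop1.png

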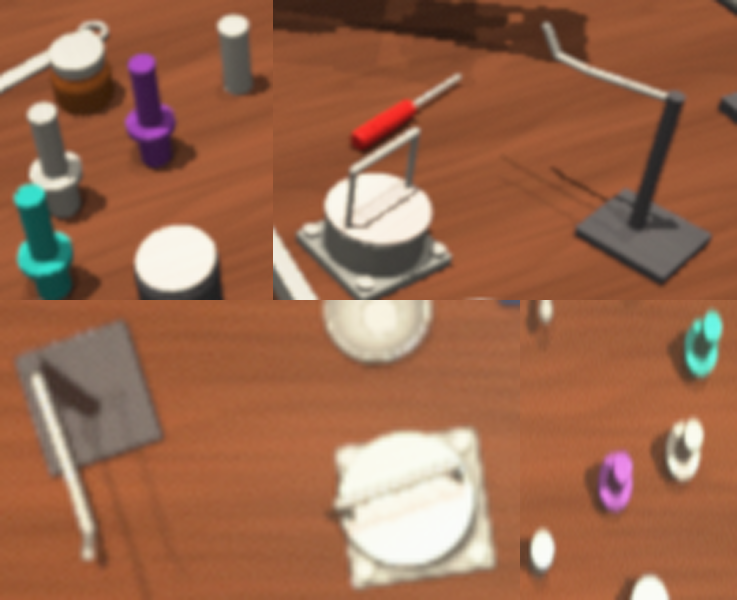

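Confirmed: the collared steel piece, at scene (160,260), is the spindle. In the crop, the bail's ends are at scene (319.3,187.3) and (342.4,173). The hook tip is at scene (390,134), its bend at (394.4,145.5) and the post top at (436,160).

Run:
```python
from h import *
S,T=model('scene'),model('top')
for n,a,b in [('bailL',(319.3,187.3),(213.3,222)),('bailR',(342.4,173),(245,211)),('tip',(390,134.2),(152,233.8)),('post',(436.1,160.2),(139.5,188.8)),
 ('spTop',(140+43/2.73,200+112/2.727),(310+692/2.36-520/2.36,175+433/4-75))]:
    p,e=tri(ray(S,a),ray(T,b));print(n,p.round(1),round(e,1))
for z,uv in [(58,(233,220)),]: print('house',onz(T,uv,66))
for n,uv,z in [('barnear',(276,270),128),('barfar',(281,132),128),('pin',(319,238),85),('purple',(350,220),60),('sp',(380,212),60),('screwtip',(213,271),20)]: print(n,onz(T,uv,z).round(0))
```

```text
bailL [504.5 168.7  91.8] 68.5
bailR [556.  121.7 184.2] 71.0
tip [469.9 371.7 192.9] 3.1
post [613.7 421.2 180.3] 8.7
spTop [ 554.2 -340.9  122.4] 2.9
house [528.66279805 139.54983932  66.        ]
barnear [361.  -2. 128.]
barfar [807. -21. 128.]
pin [ 465. -141.   85.]
purple [ 526. -246.   60.]
sp [ 552. -345.   60.]
screwtip [364. 210.  20.]
```

```bash
python3 -m crank '[[[0,0,-0.2,0,0,1,85],[0,0,-0.2,0,0,1,85],[0,0,-0.2,0,0,1,85],[0,0,-0.2,0,0,1,85],[0,0,-0.2,0,0,1,85],[0,0,-0.2,0,0,1,85],[-0.9,0.42,0,0,0,0,85],[-0.9,0.42,0,0,0,0,85]]]'
python3 -m crank '[[[-0.95,0.43,0,0,0,0,85],[-0.95,0.43,0,0,0,0,85],[-0.95,0.43,0,0,0,0,85],[-0.95,0.43,0,0,0,0,85],[-0.95,0.43,0,0,0,0,85],[-0.95,0.43,0,0,0,0,85],[-0.95,0.43,0,0,0,0,85],[-0.95,0.43,0,0,0,0,85]]]'
python3 -m crank '[[[-0.95,0.43,0,0,0,0,85],[-0.95,0.43,0,0,0,0,85],[-0.95,0.43,0,0,0,0,85],[-0.95,0.43,0,0,0,0,85],[-0.95,0.43,0,0,0,0,85],[-0.95,0.43,0,0,0,0,85],[-0.95,0.43,0,0,0,0,85],[0,0,0,0,0,0,85]]]'
python3 - <<'E'
from h import *
S,T=model('scene'),model('top')
for n,a,b in [('bail1',(319.3,187.3),(245,211)),('bail2',(342.4,173),(213.3,222))]:
    p,e=tri(ray(S,a),ray(T,b));print(n,p.round(1),round(e,1))
s=sense();im=capture('wrist');cv2.imwrite('pics/w1.png',im);np.save('w1.npy',model('wrist',s)[1]);print(s['eef_pos'])
E
```

```text
time_s: 0.95
eef_pos: [241.7, 446.1, 238.1]
ee_rot: [0.0, 0.582, 0.813, -0.0]
force: [0.6, 0.6, -0.4]
grip_width: 0.995
grip_force: 0.0
time_s: 1.75
eef_pos: [384.7, 293.3, 238.1]
ee_rot: [-0.0, 0.583, 0.813, -0.0]
force: [-0.1, 0.8, 0.3]
grip_width: 0.995
grip_force: 0.0
time_s: 2.55
eef_pos: [510.1, 159.0, 237.6]
ee_rot: [-0.0, 0.584, 0.812, -0.0]
force: [0.9, 0.4, -0.6]
grip_width: 0.995
grip_force: 0.0
bail1 [547.5  97.8 139.8] 8.1
bail2 [512.6 194.8 134.5] 1.2
[510.12559232 158.98130455 237.57744046]
```

View pics/w1.png

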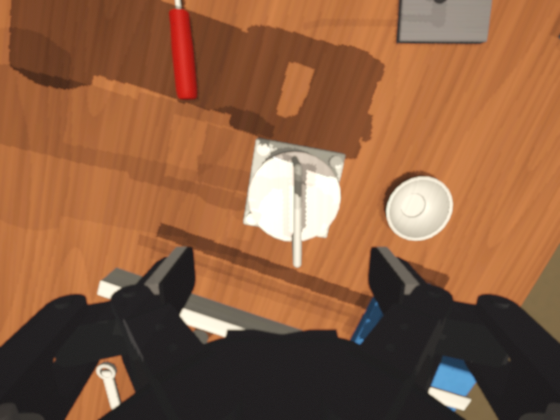

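The wrist view shows the bail's top bar running vertically from (297,158) to (297,265), so it is nearly parallel to tool x. The disc centre is near (294,196). I'll cast these rays and extract the bar by mask.

Run:
```python
from h import *
m=camera_model('wrist');M=(m,np.load('w1.npy'));s=sense()
print('toolz',M[1][:3,:3].round(3).tolist())
for n,uv,z in [('end1',(297,158),140),('end2',(297,265),140),('disc',(294,196),66)]: print(n,onz(M,uv,z).round(1))
q=s['ee_rot'];r=R.from_quat([q[1],q[2],q[3],q[0]]).as_matrix();print('x',r[:,0],'y',r[:,1])
S=model('scene');T=model('top')
# bar ends by combining wrist & scene ; wrist & top
for uv,b in [((297,158),(342.4,173)),((297,265),(319.3,187.3))]: 
    p,e=tri(ray(M,uv),ray(S,b));print('wrist+scene',p.round(1),round(e,1))
im=cv2.imread('pics/w1.png');g=cv2.cvtColor(im,cv2.COLOR_BGR2GRAY)
for y in (215,235,245,255,260,264,268): print(y,g[y,284:312])
```

```text
toolz [[0.948, -0.308, -0.081], [0.319, 0.915, 0.247], [-0.002, -0.26, 0.966]]
end1 [512.1 198.  140. ]
end2 [547.2  98.1 140. ]
disc [529.8 147.7  66. ]
x [-3.19642027e-01  9.47538337e-01  2.72943714e-04] y [ 0.9475378   0.31964214 -0.00101396]
wrist+scene [512.2 196.8 133.5] 1.5
wrist+scene [548.2 100.  140.9] 3.8
215 [252 251 251 250 253 254 254 254 253 231 220 231 245 251 247 233 214 194
 181 177 184 210 241 253 254 254 254 254]
235 [253 252 251 248 246 243 231 199 163 173 207 230 244 248 243 230 224 237
 253 254 254 254 254 254 254 254 253 253]
245 [129 130 132 134 136 137 136 132 137 171 208 230 243 247 241 227 204 172
 146 136 134 134 135 139 144 148 149 148]
255 [134 136 136 137 138 137 135 135 144 175 209 231 243 246 239 225 201 167
 142 137 141 145 147 147 146 144 144 144]
260 [136 136 137 138 136 134 134 136 149 178 210 231 242 245 238 223 199 165
 142 138 138 139 141 142 143 143 143 142]
264 [134 136 136 135 134 135 135 138 149 177 208 229 241 243 236 220 195 162
 142 139 140 142 143 143 143 143 142 139]
268 [ 82  82  84  86  90  97 106 111 113 120 130 138 145 150 149 146 143 142
 142 142 143 142 143 143 142 140 137 134]
```

```bash
python3 -m crank '[[[-0.86,0.31,0.3,0,0,0,60],[-0.85,0.3,0.4,0,0,0,60],[0,0,0.9,0,0,0,60],[0,0,0.9,0,0,0,60],[0,0,0.9,0,0,0,60],[0,0,0.9,0,0,0,60],[0,0,0.36,0,0,0,60],[0,0,0,0,0,0,60]]]'
python3 -m crank '[[[0,0,0,0,0,0,30],[0,0,0,0,0,0,0],[0,0,0,0,0,0,0],[0,0,0,0,0,0,0],[0,0,0,0,0,0,0],[0,0,0,0,0,0,0],[0,0,0,0,0,0,0],[0,0,0,0,0,0,0]]]' 80
python3 - <<'E'
from h import *
s=sense();print(s['eef_pos'],s['force'],s['wrist_torque']);cv2.imwrite('pics/w2.png',capture('wrist'))
E
```

```text
time_s: 3.4
eef_pos: [536.2, 125.9, 121.1]
ee_rot: [-0.001, 0.582, 0.813, -0.001]
force: [-0.3, -0.7, 0.6]
grip_width: 0.701
grip_force: 0.0
time_s: 4.2
eef_pos: [537.0, 125.4, 121.8]
ee_rot: [-0.0, 0.582, 0.813, -0.0]
force: [0.4, 0.6, -0.9]
grip_width: -0.001
grip_force: 0.0
[536.99141086 125.40114591 121.78525336] [ 0.37025293  0.5822887  -0.91849641] [-0.03548158 -0.00094704  0.02026838]
```

View pics/w2.png

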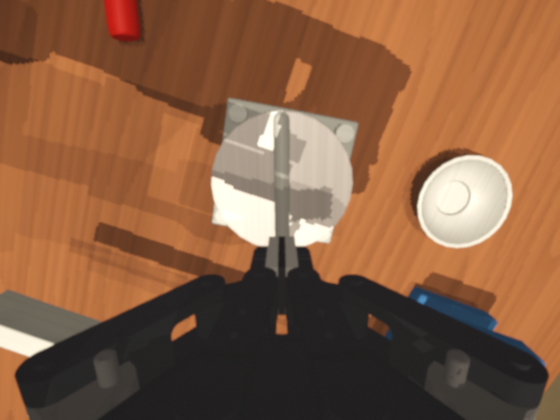

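Run:
```python
from h import *
m=camera_model('wrist');A=(m,np.load('w1.npy'));s=sense();B=model('wrist',s)
print(tri(ray(A,(297,158)),ray(B,(281.5,114))))
print('disc edges',tri(ray(A,(249,196)),ray(B,(212,183))),tri(ray(A,(340,196)),ray(B,(353,180))))
for z in (100,110,120,130,140): print(z,proj(B,onz(A,(297,266),z)).round(0),proj(B,onz(A,(297,158),z)).round(0))
print('tcp',proj(B,s['eef_pos']),proj(B,s['eef_pos']+[0,0,19]))
im=cv2.imread('pics/w2.png');cv2.imwrite('pics/c2.png',cv2.resize(im[90:340,200:370],None,fx=2.4,fy=2.4,interpolation=cv2.INTER_CUBIC))
```

```text
(array([514.82745173, 194.04495095, 100.71402853]), np.float64(1.3780496904822102))
disc edges (array([478.86291357, 128.88957424,  63.03820812]), np.float64(1.7590954859228447)) (array([578.41000021, 167.32431049,  78.49001108]), np.float64(0.11199623894118606))
100 [285. 290.] [284. 113.]
110 [285. 291.] [283. 111.]
120 [284. 293.] [282. 108.]
130 [283. 294.] [281. 105.]
140 [282. 296.] [280. 101.]
tcp [280.7895609 235.7519394] [280.69214349 248.53779724]
```

View pics/c2.png

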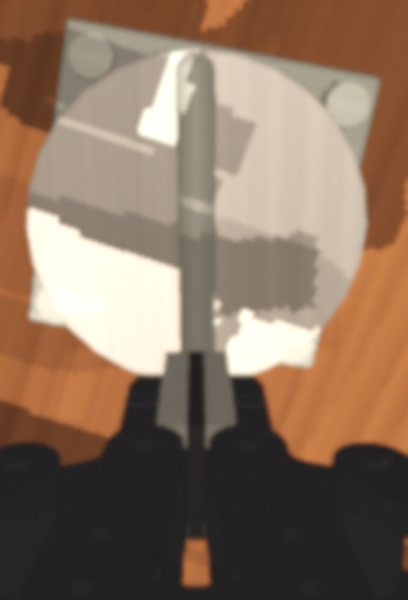

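Run:
```python
from h import *
s=capture('scene');t=capture('top');cv2.imwrite('pics/s3f.png',s);cv2.imwrite('pics/t3f.png',t)
c=lambda im,x0,x1,y0,y1,w,h:cv2.resize(im[y0:y1,x0:x1],(w,h),interpolation=cv2.INTER_CUBIC)
o=cv2.imread('pics/scene0.png')
cv2.imwrite('pics/s3.png',np.hstack([c(s,290,370,130,240,400,550),c(o,290,370,130,240,400,550)]))
print(proj(model('scene'),sense()['eef_pos']),proj(model('scene'),[530,147,140]),proj(model('scene'),[530,147,110]))
```

```text
[324.32930587 187.7731295 ] [330.57949528 179.15584735] [329.54958307 187.64799778]
```

View pics/s3.png

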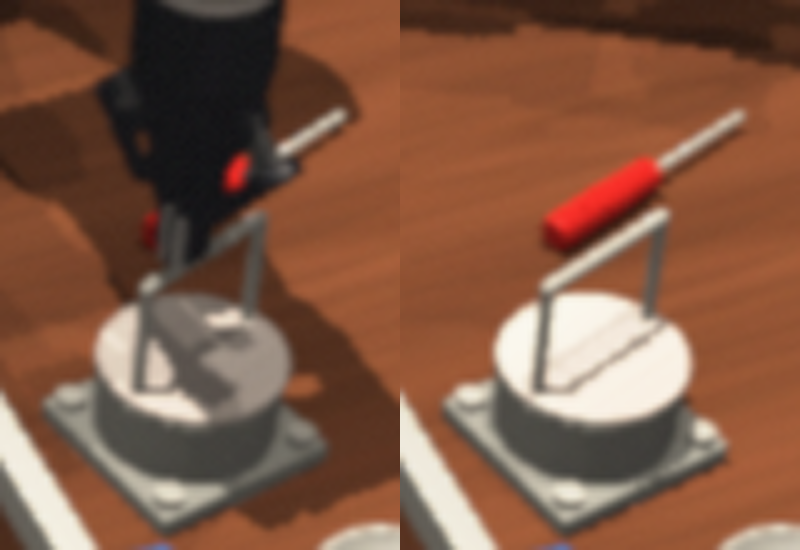

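The bar is at z≈140 and the cover hasn't moved. The scene crop shows the fingertips at the bar's top rather than around it, at crop (180,268). I'll open, go about 18 mm deeper and close again. That leaves plenty of room above the disc.

```bash
python3 -m crank '[[[0,0,0,0,0,0,60],[0,0,0,0,0,0,60],[0,0,0,0,0,0,60],[0,0,0,0,0,0,60],[0,0,0,0,0,0,60],[0,0,0.36,0,0,0,60],[0,0,0.36,0,0,0,60],[0,0,0,0,0,0,60]]]'
python3 -m crank '[[[0,0,0,0,0,0,0],[0,0,0,0,0,0,0],[0,0,0,0,0,0,0],[0,0,0,0,0,0,0],[0,0,0,0,0,0,0],[0,0,0,0,0,0,0],[0,0,0,0,0,0,0],[0,0,0,0,0,0,0]]]' 80
python3 - <<'E'
from h import *
s=sense();print(s['eef_pos'],s['force'],s['wrist_torque'],s['grip_width'],s['grip_force']);cv2.imwrite('pics/w4.png',capture('wrist'));cv2.imwrite('pics/s4.png',capture('scene'))
E
```

```text
time_s: 5.15
eef_pos: [536.1, 125.4, 102.0]
ee_rot: [-0.001, 0.583, 0.813, -0.001]
force: [0.3, 0.4, -0.5]
grip_width: 0.704
grip_force: 0.0
time_s: 5.95
eef_pos: [537.3, 125.4, 104.2]
ee_rot: [0.0, 0.582, 0.813, 0.0]
force: [-0.7, -0.5, 5.6]
grip_width: 0.052
grip_force: 78.5
[537.2588534  125.37878336 104.21204745] [-0.71124654 -0.53242261  5.57570928] [-0.00307282  0.10701655  0.0129535 ] 0.051901252958946466 78.52199077606201
```

Run:
```python
from h import *
w=cv2.imread('pics/w4.png');s=cv2.imread('pics/s4.png')
c=lambda im,x0,x1,y0,y1,w,h:cv2.resize(im[y0:y1,x0:x1],(w,h),interpolation=cv2.INTER_CUBIC)
cv2.imwrite('pics/c4.png',np.hstack([c(w,215,345,90,290,390,600),c(s,300,360,130,220,400,600)]))
st=sense();B=model('wrist',st);m=B[0];A=(m,np.load('w1.npy'))
print('tcp scene',proj(model('scene'),st['eef_pos']), 'wrist',proj(B,st['eef_pos']))
for z in (110,125,140):print(z,proj(B,onz(A,(297,163),z)).round(0))
```

```text
tcp scene [323.81113236 192.75603571] wrist [280.78809037 235.75160475]
110 [283. 119.]
125 [281. 114.]
140 [279. 108.]
```

View pics/c4.png

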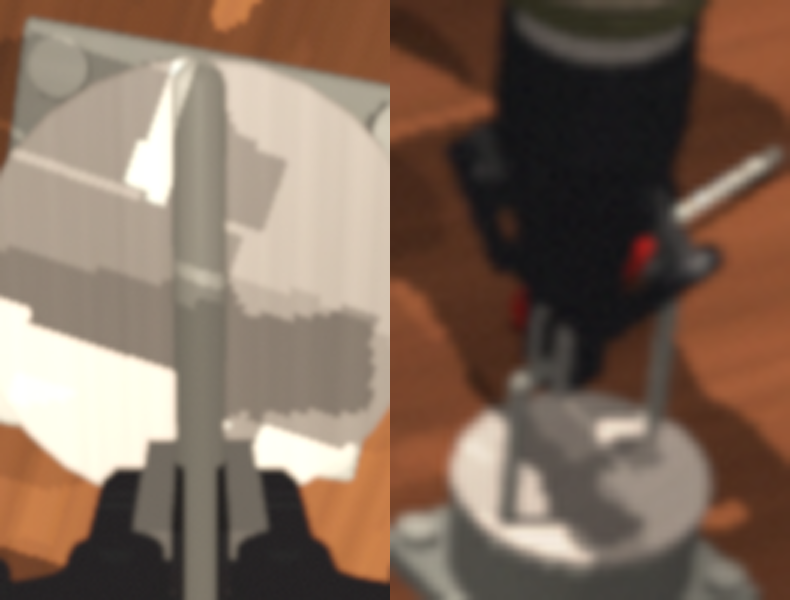

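The bar now runs between the pads at crop (200,440–600) and is gripped at 78 N. I'll lift and move to a point in front of the hook.

```bash
python3 -m crank '[[[0,0,-0.2,0,0,0,0],[0,0,-0.5,0,0,0,0],[0,0,-0.7,0,0,0,0],[0,0,-0.7,0,0,0,0],[0,0,-0.7,0,0,0,0],[0,0,-0.5,0,0,0,0],[0,0,-0.2,0,0,0,0],[0,0,0,0,0,0,0]]]' 80
python3 -m crank '[[[0.3,-0.1,0,0,0,0,0],[0.7,-0.2,0,0,0,0,0],[0.9,-0.2,0,0,0,0,0],[0.9,-0.2,0,0,0,0,0],[0.9,-0.2,0,0,0,0,0],[0.9,-0.2,0,0,0,0,0],[0.9,-0.2,0,0,0,0,0],[0.9,-0.2,0,0,0,0,0]]]'
python3 -m crank '[[[0.9,-0.3,0,0,0,0,0],[0.9,-0.3,0,0,0,0,0],[0.7,-0.2,0,0,0,0,0],[0.4,-0.1,0,0,0,0,0],[0,0,0,0,0,0,0],[0,0,0,0,0,0,0],[0,0,0,0,0,0,0],[0,0,0,0,0,0,0]]]'
python3 - <<'E'
from h import *
s=sense();print(s['eef_pos'],s['ee_rot'],s['force'],s['wrist_torque'],s['grip_width'],s['grip_force'])
w=capture('wrist');cv2.imwrite('pics/w5.png',w);np.save('w5.npy',model('wrist',s)[1])
sc=capture('scene');cv2.imwrite('pics/s5.png',sc);t=capture('top');cv2.imwrite('pics/t5.png',t)
c=lambda im,x0,x1,y0,y1,w,h:cv2.resize(im[y0:y1,x0:x1],(w,h),interpolation=cv2.INTER_CUBIC)
o=cv2.imread('pics/top0.png')
cv2.imwrite('pics/c5.png',np.hstack([c(w,100,560,0,420,460,420),c(sc,320,470,80,260,340,420)]))
E
```

```text
time_s: 6.85
eef_pos: [537.1, 125.4, 191.7]
ee_rot: [0.0, 0.582, 0.813, 0.0]
force: [0.7, -0.0, -2.3]
grip_width: 0.054
grip_force: 78.2
time_s: 7.65
eef_pos: [448.1, 266.5, 190.8]
ee_rot: [-0.0, 0.582, 0.813, -0.0]
force: [-0.2, 1.1, -1.8]
grip_width: 0.056
grip_force: 78.2
time_s: 8.45
eef_pos: [405.8, 325.8, 191.2]
ee_rot: [0.0, 0.583, 0.813, -0.0]
force: [0.5, 0.8, -2.5]
grip_width: 0.056
grip_force: 78.2
[405.81054766 325.789764   191.2216313 ] [ 5.17361401e-06  5.82886165e-01  8.12553824e-01 -5.26715596e-05] [ 0.51031279  0.79024414 -2.49282864] [-0.02268875 -0.0412247  -0.0080098 ] 0.055797339689460504 78.22871088981628
```

View pics/c5.png

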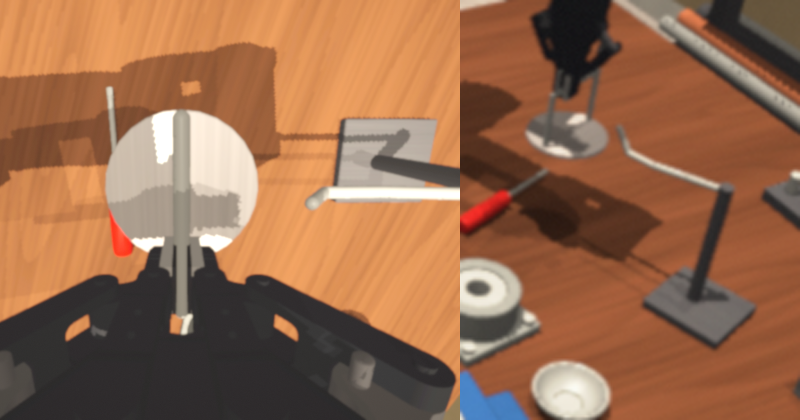

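The cover hangs freely from the gripper, with 2.4 N of weight on it. In the wrist view the bar runs from row 110 to row 315 at column 281. The hook tip is at (415,200), with its rod running right along row 193.

Run:
```python
from h import *
m=camera_model('wrist');T5=np.load('w5.npy');W=(m,T5);S,T=model('scene'),model('top')
print('tip w+s',tri(ray(W,(413,200)),ray(S,(390,134.2))),'w+t',tri(ray(W,(413,200)),ray(T,(152,233.8))))
print('bend',tri(ray(W,(435,190)),ray(S,(394.4,145.5))))
for z in (192,196,199): print('tip',z,onz(W,(413,200),z).round(1))
for z in (215,225,235):
    a,b=onz(W,(281,110),z),onz(W,(281.5,317),z);print('bar',z,a.round(1),b.round(1),np.linalg.norm(a-b).round(1))
im=cv2.imread('pics/w5.png');g=cv2.cvtColor(im,cv2.COLOR_BGR2GRAY);
for c in (440,470,500,530,555): 
    col=g[150:240,c].astype(int); i=np.where(col>185)[0]+150; print(c,i.min() if len(i) else None,i.max() if len(i) else None,len(i))
for r in (100,104,108,112,116,308,312,316,320,324,328,334): print(r,g[r,266:300:3])
# rod direction
for z in (172,180): print('rod',[onz(W,(c,r),z).round(1) for c,r in [(450,193)]])
```

```text
tip w+s (array([471.41669744, 372.45212763, 193.88394644]), np.float64(0.18396759989582182)) w+t (array([470.1389951 , 371.36813115, 193.86436143]), np.float64(3.3900880867105023))
bend (array([495.04483101, 379.50078242, 167.71291592]), np.float64(4.135932208183405))
tip 192 [472.5 372.3 192. ]
tip 196 [470.4 372.7 196. ]
tip 199 [468.8 373.  199. ]
bar 215 [382.9 394.2 215. ] [419.1 287.9 215. ] 112.3
bar 225 [383.  393.8 225. ] [416.7 294.9 225. ] 104.5
bar 235 [383.2 393.4 235. ] [414.4 301.9 235. ] 96.6
440 187 199 13
470 187 199 13
500 187 199 13
530 188 199 12
555 188 200 13
100 [102 102 105 106 102 103 103 108 107 105 107 107]
104 [100 104 106 105 102 103 105 107 106 105 108 106]
108 [102 107 113 113 109 114 111 113 108 108 108 104]
112 [255 255 255 220 161 165 162 194 231 231 222 208]
116 [255 255 250 163 172 178 171 161 216 245 243 243]
308 [ 48  48  49  76 140 146 144  99  50  48  48  45]
312 [ 46  49  78  89 140 145 144 110  79  50  50  45]
316 [ 49  55 146 167 160 172 193 228 235  90  49  46]
320 [ 48  74 161 168 166 151 217 241 178  70  49  45]
324 [ 47  72 166 167 161 147 227 224 117  67  47  46]
328 [ 47  74 166 163 157 162 235 184 112  68  46  47]
334 [ 46  47  60  74  85 131 151  82  52  46  45  45]
rod [array([504.4, 382.7, 172. ])]
rod [array([499.3, 383. , 180. ])]
```

```bash
python3 -m crank '[[[0.06,0.3,0,0,0,0,0],[0,0.6,0,0,0,0,0],[0,0.8,0,0,0,0,0],[0,0.9,0,0,0,0,0],[0,0.8,0,0,0,0,0],[0,0.7,0,0,0,0,0],[0,0.4,0,0,0,0,0],[0,0.1,0,0,0,0,0]]]'
python3 -m crank '[[[0,0,0,0,0,0,0],[0,0,0.2,0,0,0,0],[0,0,0.4,0,0,0,0],[0,0,0.4,0,0,0,0],[0,0,0.4,0,0,0,0],[0,0,0.2,0,0,0,0],[0,0,0.08,0,0,0,0],[0,0,0,0,0,0,0]]]'
python3 - <<'E'
from h import *
s=sense();p=s['eef_pos'];print(p,p@[-.320,.9475,0],p@[.9475,.32,0],s['force'],s['wrist_torque'],s['grip_width'])
E
```

```text
time_s: 9.4
eef_pos: [514.9, 364.8, 190.6]
ee_rot: [-0.0, 0.583, 0.813, -0.0]
force: [0.5, 0.1, -1.3]
grip_width: 0.056
grip_force: 78.3
time_s: 10.2
eef_pos: [513.8, 364.7, 149.2]
ee_rot: [-0.0, 0.582, 0.813, -0.0]
force: [0.1, 0.2, -0.9]
grip_width: 0.055
grip_force: 78.3
[513.84469601 364.68720187 149.16026904] 181.1108210430209 603.5677540702267 [ 0.10223974  0.24386747 -0.91533973] [-0.08563225 -0.02244176 -0.04643267] 0.055314201732812755
```

```bash
python3 -m crank '[[[0,0,0.06,0,0,0,0],[0,0,0.06,0,0,0,0],[0,0,0.06,0,0,0,0],[0,0,0.03,0,0,0,0],[0,0,0,0,0,0,0],[0,0,0,0,0,0,0],[0,0,0,0,0,0,0],[0,0,0,0,0,0,0]]]'
python3 - <<'E'
from h import *
for i in range(3):
    s=sense();print(s['eef_pos'].round(1),s['force'].round(1),s['wrist_torque'].round(3))
im=capture('scene');cv2.imwrite('pics/s6.png',im)
E
```

```text
time_s: 11.0
eef_pos: [513.9, 364.7, 144.1]
ee_rot: [0.0, 0.582, 0.813, 0.0]
force: [0.1, -0.3, -2.0]
grip_width: 0.059
grip_force: 78.3
[513.9 364.7 144.1] [ 0.1 -0.3 -2. ] [-0.062 -0.091 -0.008]
[513.9 364.7 144.1] [ 0.1 -0.3 -2. ] [-0.062 -0.091 -0.008]
[513.9 364.7 144.1] [ 0.1 -0.3 -2. ] [-0.062 -0.091 -0.008]
```

```bash
python3 -m crank '[[[0,0,0.05,0,0,0,0],[0,0,0.03,0,0,0,0],[0,0,0.02,0,0,0,0],[0,0,0,0,0,0,0],[0,0,0,0,0,0,0],[0,0,0,0,0,0,0],[0,0,0,0,0,0,0],[0,0,0,0,0,0,0]]]'
python3 -m crank '[[[0,0,0.05,0,0,0,0],[0,0,0.03,0,0,0,0],[0,0,0,0,0,0,0],[0,0,0,0,0,0,0],[0,0,0,0,0,0,0],[0,0,0,0,0,0,0],[0,0,0,0,0,0,0],[0,0,0,0,0,0,0]]]'
python3 - <<'E'
from h import *
s=sense();print(s['eef_pos'].round(1),s['force'].round(1),s['wrist_torque'].round(3))
E
```

```text
time_s: 11.85
eef_pos: [513.9, 364.7, 141.6]
ee_rot: [0.0, 0.582, 0.813, 0.0]
force: [0.3, -0.4, -2.7]
grip_width: 0.055
grip_force: 78.3
time_s: 12.65
eef_pos: [514.0, 364.7, 139.7]
ee_rot: [0.0, 0.583, 0.813, 0.0]
force: [-0.4, -0.9, 2.1]
grip_width: 0.056
grip_force: 78.5
[514.  364.7 139.7] [-0.4 -0.9  2.1] [-0.036 -0.009  0.002]
```

```bash
python3 -m crank '[[[0,0,0,0,0,0,8],[0,0,0,0,0,0,10],[0,0,0,0,0,0,14],[0,0,0,0,0,0,20],[0,0,0,0,0,0,28],[0,0,0,0,0,0,36],[0,0,0,0,0,0,36],[0,0,0,0,0,0,36]]]'
python3 - <<'E'
from h import *
cv2.imwrite('pics/s7.png',capture('scene'))
E
python3 -m crank '[[[0,0,-0.2,0,0,0,36],[0,0,-0.4,0,0,0,36],[0,0,-0.6,0,0,0,36],[0,0,-0.8,0,0,0,36],[0,0,-0.8,0,0,0,36],[0,0,-0.8,0,0,0,36],[0,0,-0.4,0,0,0,36],[0,0,0,0,0,0,36]]]'
python3 - <<'E'
from h import *
a=cv2.imread('pics/s7.png');b=capture('scene');cv2.imwrite('pics/s8.png',b);s=sense();print(s['eef_pos'],s['force'])
S=model('scene')
# disc blob: low-saturation bright near hook
for n,im in (('rel',a),('lift',b)):
    h=cv2.cvtColor(im,cv2.COLOR_BGR2HSV);r=h[150:230,340:450];mk=((r[...,1]<70)&(r[...,2]>110)).astype(np.uint8)
    k,l,st,c=cv2.connectedComponentsWithStats(mk)
    print(n,[(st[i].tolist(),(c[i]+[340,150]).round(1).tolist()) for i in range(1,k) if st[i,4]>60])
print('expected disc',proj(S,[506.5,383.5,99]))
E
```

```text
time_s: 13.45
eef_pos: [513.9, 364.7, 139.5]
ee_rot: [0.0, 0.582, 0.813, -0.0]
force: [-0.2, -0.1, 0.5]
grip_width: 0.42
grip_force: 0.0
time_s: 14.3
eef_pos: [514.3, 364.9, 241.3]
ee_rot: [0.001, 0.582, 0.813, 0.001]
force: [0.1, 0.4, 0.0]
grip_width: 0.423
grip_force: 0.0
[513.89446297 364.70204837 239.75307902] [-0.32719851 -0.35563122 -1.15992451]
rel [([37, 7, 36, 22, 392], [396.9, 168.2]), ([0, 45, 7, 19, 101], [342.4, 204.1]), ([62, 50, 48, 25, 421], [428.1, 213.4]), ([0, 62, 15, 15, 92], [347.6, 219.1])]
lift [([36, 7, 37, 22, 559], [395.1, 167.9]), ([0, 45, 7, 19, 100], [342.4, 204.1]), ([62, 51, 48, 24, 443], [426.8, 212.9]), ([0, 62, 15, 15, 90], [347.7, 219.1])]
expected disc [394.07054948 166.25022695]
```

The cover hangs on the hook: the disc blob at scene (395,168) matches the predicted (394,166) and stayed put through the retreat. Next I'll view the bore from above with the wrist camera.

```bash
python3 -m crank '[[[-0.4,-0.1,0,0,0,0,50],[-0.8,-0.2,0,0,0,0,50],[-1,-0.26,0,0,0,0,50],[-1,-0.26,0,0,0,0,50],[-1,-0.26,0,0,0,0,50],[-1,-0.26,0,0,0,0,50],[-1,-0.26,0,0,0,0,50],[-1,-0.26,0,0,0,0,50]]]'
python3 -m crank '[[[-0.8,-0.2,0,0,0,0,50],[-0.4,-0.1,0,0,0,0,50],[0,0,0,0,0,0,50],[0,0,0,0,0,0,50],[0,0,0,0,0,0,50],[0,0,0,0,0,0,50],[0,0,0,0,0,0,50],[0,0,0,0,0,0,50]]]'
python3 - <<'E'
from h import *
s=sense();w=capture('wrist');M=model('wrist',s);np.save('w9.npy',M[1]);cv2.imwrite('pics/w9.png',w);t=capture('top');cv2.imwrite('pics/t9.png',t);sc=cv2.imread('pics/s8.png')
print(s['eef_pos'])
S=model('scene')
bs=onz(S,(328,203.4),58);print('scene bore',bs)
u=proj(M,[530,147,58]);print('exp px',u)
g=cv2.cvtColor(w,cv2.COLOR_BGR2GRAY);x,y=u.round().astype(int);r=60
x0,y0=max(x-r,0),max(y-r,0);c=g[y0:y+r,x0:x+r]
for th in (60,80,100):
    cn,_=cv2.findContours((c<th).astype(np.uint8),cv2.RETR_LIST,cv2.CHAIN_APPROX_NONE)
    for k in cn:
        if len(k)>20:
            e=cv2.fitEllipse(k);p=(e[0][0]+x0,e[0][1]+y0)
            print('dark',th,np.round(p,1),np.round(e[1],1),onz(M,p,58).round(1))
cc=cv2.HoughCircles(cv2.GaussianBlur(c,(3,3),0),cv2.HOUGH_GRADIENT,1,3,param1=100,param2=18,minRadius=10,maxRadius=50)
if cc is not None:
    for q in cc[0][:8]: print('hough',q+[x0,y0,0],onz(M,(q[0]+x0,q[1]+y0),58).round(1))
E
```

```text
time_s: 15.15
eef_pos: [527.2, 177.5, 238.6]
ee_rot: [-0.001, 0.583, 0.813, -0.001]
force: [-0.6, -0.7, -0.4]
grip_width: 0.583
grip_force: 0.0
time_s: 15.95
eef_pos: [530.2, 148.7, 239.5]
ee_rot: [-0.0, 0.582, 0.813, -0.0]
force: [0.4, 0.0, -0.5]
grip_width: 0.587
grip_force: 0.0
[530.1701391  148.74419371 239.51814473]
scene bore [536.52880895 143.84638761  58.        ]
exp px [280.61660618 181.76071761]
dark 80 [254.5 124.7] [ 6.1 45.4] [479.9 200.7  58. ]
dark 100 [330.9 130.6] [ 6.6 20.8] [565.8 223.   58. ]
dark 100 [310.5 128.3] [ 12.3 138.2] [542.5 217.8  58. ]
hough [280.5        183.5         28.60000038] [530.6 144.9  58. ]
hough [281.5        179.5         47.20000076] [530.1 150.   58. ]
hough [283.5        174.5         37.09999847] [530.4 156.5  58. ]
hough [274.5        177.5         37.20000076] [521.3 149.6  58. ]
hough [273.5        174.5         39.40000153] [519.  152.7  58. ]
hough [280.5        176.5         36.59999847] [527.8 153.1  58. ]
hough [270.5        173.5         42.70000076] [515.2 152.6  58. ]
hough [288.5        185.5         36.09999847] [540.6 145.7  58. ]
```

Run:
```python
from h import *
M=(camera_model('wrist'),np.load('w9.npy'));w=cv2.imread('pics/w9.png');g=cv2.cvtColor(w,cv2.COLOR_BGR2GRAY)
for r in (176,180,184,188): print(r,g[r,228:334:2])
print('col',g[125:242:2,281])
sc=cv2.cvtColor(cv2.imread('pics/s8.png'),cv2.COLOR_BGR2GRAY);print(sc[194:214:1,316:342:2])
```

```text
176 [121 121 119 117 154 212 222 223 222 222 223 217 202 253 254 254 254 254
 254 254 254 224 159 210 230 231 237 245 242 234 228 227 246 254 254 254
 253 253 255 255 253 225 249 250 249 249 247 245 228 187 158 151 147]
180 [121 120 118 122 175 217 222 223 224 224 222 205 229 254 254 254 254 254
 254 253 203 146 147 167 224 240 242 243 244 243 228 218 205 233 253 253
 253 253 254 255 255 233 247 250 249 249 248 246 231 177 153 147 149]
184 [120 118 117 131 193 219 222 222 222 222 221 203 236 254 254 254 254 253
 253 249 171 125 148 153 153 171 198 216 223 198 193 165 129 210 254 255
 255 255 255 254 254 222 235 249 249 248 247 246 234 178 148 148 155]
188 [127 121 120 162 213 218 221 221 220 220 220 207 222 254 254 254 253 253
 253 252 200 116 112 125 131 141 132 117 109 108 107 106 145 248 255 255
 255 255 255 255 254 218 236 240 240 245 245 244 223 159 147 152 155]
col [ 91  92  93 111 159 171 145 132 167 172 171 171 171 170 163 183 225 255
 255 255 254 254 254 238 233 239 242 243 242 232 173 139 112 107 107 114
 214 255 255 255 255 254 254 253 207 236 240 238 237 236 229 181 148 1
[... 425 characters left out ...]
11 121  95 101 121 191 233 236 229 186]
 [222 237 236 190  92  84  90  98 143 226 236 234 196]
 [224 236 236 187  88  84  90  95 118 220 235 235 200]
 [219 235 236 202 101  84  90  95 126 223 235 236 202]
 [214 233 236 224 150  99  91 107 164 231 236 235 208]
 [208 230 235 233 213 156 139 158 212 236 236 234 209]
 [203 222 234 235 233 218 214 220 232 237 237 230 202]
 [200 211 229 235 236 234 234 234 236 238 236 221 198]
 [200 202 219 230 234 236 236 236 236 235 228 209 199]
 [196 200 206 216 225 231 234 232 231 224 213 202 200]
 [175 197 201 204 210 216 221 219 217 208 203 201 198]
 [131 178 195 199 201 202 205 204 203 199 199 200 185]
 [ 93 131 171 188 197 199 199 198 197 197 192 184 144]]
```

The bore centre measures (530.6,145,58). The wrist-view ellipse is at (280.6,183.5), which agrees with the earlier bail axis. Now I'll move over the spindle.

```bash
python3 -m crank '[[[-0.5,-0.14,0,0,0,0,50],[-0.9,-0.26,0,0,0,0,50],[-1,-0.28,0,0,0,0,50],[-1,-0.28,0,0,0,0,50],[-1,-0.28,0,0,0,0,50],[-1,-0.28,0,0,0,0,50],[-1,-0.28,0,0,0,0,50],[-1,-0.28,0,0,0,0,50]]]'
python3 -m crank '[[[-1,-0.28,0,0,0,0,50],[-1,-0.28,0,0,0,0,50],[-1,-0.28,0,0,0,0,50],[-1,-0.28,0,0,0,0,50],[-1,-0.28,0,0,0,0,50],[-1,-0.28,0,0,0,0,50],[-1,-0.28,0,0,0,0,50],[-1,-0.28,0,0,0,0,50]]]'
python3 -m crank '[[[-1,-0.28,0,0,0,0,50],[-1,-0.28,0,0,0,0,50],[-0.5,-0.14,0,0,0,0,50],[0,0,0,0,0,-0.8,50],[0,0,0,0,0,-0.9,50],[0,0,0,0,0,-0.9,50],[0,0,0,0,0,-0.7,50],[0,0,0,0,0,0,50]]]'
python3 - <<'E'
from h import *
s=sense();w=capture('wrist');M=model('wrist',s);np.save('w10.npy',M[1]);cv2.imwrite('pics/w10.png',w)
print(s['eef_pos'],s['ee_rot'])
for n,P in (('sp',[554,-341,125]),('spfoot',[554,-341,0]),('purple',[526,-246,125]),('jar',[420,-290,65])): print(n,proj(M,P).round(0))
hsv=cv2.cvtColor(w,cv2.COLOR_BGR2HSV);mk=((hsv[...,1]<60)&(hsv[...,2]>120)).astype(np.uint8)
k,l,st,c=cv2.connectedComponentsWithStats(mk)
print([(st[i].tolist(),c[i].round(1).tolist()) for i in range(1,k) if st[i,4]>60])
sat=((hsv[...,1]>90)&((hsv[...,0]>120)&(hsv[...,0]<165)|(hsv[...,0]>75)&(hsv[...,0]<100))&(hsv[...,2]>60)).astype(np.uint8)
k,l,st,c=cv2.connectedComponentsWithStats(sat)
print('col',[(st[i].tolist(),c[i].round(1).tolist()) for i in range(1,k) if st[i,4]>60])
E
```

```text
time_s: 16.85
eef_pos: [540.2, -45.4, 239.6]
ee_rot: [0.0, 0.583, 0.813, -0.0]
force: [0.2, -0.3, 0.3]
grip_width: 0.585
grip_force: 0.0
time_s: 17.65
eef_pos: [551.1, -252.8, 239.6]
ee_rot: [-0.0, 0.583, 0.813, -0.0]
force: [0.4, 0.7, -0.3]
grip_width: 0.589
grip_force: 0.0
time_s: 18.45
eef_pos: [555.0, -315.6, 239.6]
ee_rot: [-0.0, 0.381, 0.925, 0.0]
force: [-0.4, -0.3, -0.0]
grip_width: 0.589
grip_force: 0.0
[ 555.02527199 -315.6259301   239.59214219] [-4.44124426e-05  3.81063461e-01  9.24548882e-01  2.65805138e-05]
sp [262. 210.]
spfoot [268. 185.]
purple [312. 120.]
jar [211.  79.]
[([127, 1, 72, 157, 2484], [164.1, 79.1]), ([330, 0, 30, 16, 376], [344.6, 6.4]), ([187, 54, 49, 51, 1976], [211.3, 78.9]), ([516, 135, 44, 63, 1673], [542.0, 166.4]), ([444, 145, 109, 154, 4755], [503.4, 233.5]), ([246, 174, 37, 48, 1090], [263.2, 197.2]), ([36, 199, 87, 77, 1002], [79.8, 233.9]), ([0, 211, 99, 87, 1335], [48.5, 251.3]), ([388, 253, 55, 37, 1397], [414.2, 270.3]), ([0, 260, 67, 70, 1121], [33.3, 295.6]), ([274, 305, 45, 30, 624], [298.5, 321.1]), ([0, 327, 28, 28, 362], [11.9, 341.7]), ([38, 391, 13, 19, 130], [43.8, 399.5])]
col [([287, 103, 39, 40, 1246], [306.0, 122.1]), ([280, 232, 34, 62, 1411], [297.3, 260.6])]
```

Run:
```python
from h import *
M=(camera_model('wrist'),np.load('w10.npy'));w=cv2.imread('pics/w10.png');h=cv2.cvtColor(w,cv2.COLOR_BGR2HSV)
mk=(h[...,1]<60)&(h[...,2]>90)
for r in range(170,226,3):
    i=np.where(mk[r,240:290])[0]+240; print(r,(i.min(),i.max()) if len(i) else None,h[r,246:284:3,2])
for uv,z in [((262,209.5),125),((264.5,193),50)]: print(onz(M,uv,z))
s=tri(ray(M,(262,209.5)),ray(model('scene'),(155.8,241.2)));print(s)
```

```text
170 None [163 165 162 156 156 154 103  85  87  96 113 109 115]
173 None [172 164 155 155 154 103  87  86  86  88  98 119 117]
176 (np.int64(257), np.int64(273)) [182 159 153 153 197 229 233 228 192 137  91 112 116]
179 (np.int64(253), np.int64(276)) [174 155 184 244 255 255 255 255 243 231 139 103 118]
182 (np.int64(250), np.int64(279)) [171 181 251 255 255 255 249 208 194 188 185 144 119]
185 (np.int64(248), np.int64(281)) [178 243 255 255 244 185 137 117 168 187 186 180 127]
188 (np.int64(247), np.int64(281)) [190 255 255 242 139  97  95  96 100 159 177 182 148]
191 (np.int64(246), np.int64(282)) [208 255 249 208 100  95  94  94  94 113 165 167 157]
194 (np.int64(247), np.int64(282)) [198 255 251 163  96  95  93  94  94 106 163 166 173]
197 (np.int64(247), np.int64(282)) [190 255 242 110 101 101  95  94  94 136 211 222 223]
200 (np.int64(248), np.int64(281)) [173 244 208 191 223 219 204 141  95 188 252 251 204]
203 (np.int64(250), np.int64(279)) [172 199 218 240 241 237 235 236 168 204 253 232 183]
206 (np.int64(250), np.int64(277)) [176 201 253 253 255 255 255 254 243 216 236 189 182]
209 (np.int64(249), np.int64(272)) [176 224 255 255 255 255 255 251 249 201 184 182 181]
212 (np.int64(249), np.int64(272)) [174 221 255 255 254 254 255 253 244 191 181 180 176]
215 (np.int64(250), np.int64(271)) [174 193 251 252 253 250 251 252 238 184 181 175 174]
218 (np.int64(253), np.int64(269)) [176 178 212 248 249 250 246 243 199 180 175 174 178]
221 (np.int64(258), np.int64(263)) [178 177 178 193 218 225 214 192 180 175 173 179 180]
224 None [177 177 178 180 181 181 182 180 173 173 179 180 174]
[ 553.61286988 -341.23298045  125.        ]
[ 552.72883022 -342.77067632   50.        ]
(array([ 554.34620148, -340.69297748,  122.14524452]), np.float64(2.54548186680866))
```

```bash
python3 -m crank '[[[-0.35,-0.41,0,0,0,0,50],[-0.34,-0.41,0.2,0,0,0,50],[0,0,0.8,0,0,0,50],[0,0,1,0,0,0,50],[0,0,1,0,0,0,50],[0,0,0.8,0,0,0,50],[0,0,0.2,0,0,0,50],[0,0,0,0,0,0,50]]]'
python3 - <<'E'
from h import *
s=sense();p=s['eef_pos'];d=np.array([552.7,-342.4,63])-p
q=s['ee_rot'];r=R.from_quat([q[1],q[2],q[3],q[0]]).as_matrix();print(p,(r.T@d/25).round(2),s['force'])
w=capture('wrist');cv2.imwrite('pics/w11.png',w);M=model('wrist',s);h=cv2.cvtColor(w,cv2.COLOR_BGR2HSV)
u=proj(M,[552.7,-342.4,125]);print('exp top',u);x=int(u[0])
for rr in range(int(u[1])-20,int(u[1])+40,5): print(rr,h[rr,x-40:x+41:4,2])
E
```

```text
time_s: 19.3
eef_pos: [552.6, -343.0, 139.0]
ee_rot: [-0.001, 0.382, 0.924, 0.0]
force: [-0.5, 0.3, -0.2]
grip_width: 0.588
grip_force: 0.0
[ 552.64115364 -342.99705244  138.95132395] [0.01 0.02 3.04] [-0.51699801  0.29315873 -0.18621438]
exp top [281.59584374 227.20047976]
207 [170 176 169 172 191 242 236 100  96  98  97  98 101 100 110 112 148 184
 185 180 178]
212 [182 173 173 174 180 227 223  95 100 111 109 109 104  97 184 162 184 184
 180 178 180]
217 [178 173 175 181 178 177 180 106 112 114 113 109 112 112 137 190 183 178
 178 182 183]
222 [173 176 181 178 178 178 124 114 110 113 114 114 109 113 116 179 178 179
 183 183 182]
227 [179 181 178 178 177 181 118 111 114 110 113 114 113 109 113 170 180 183
 183 181 180]
232 [181 178 178 179 181 180 129 111 112 113 110 112 114 113 112 181 183 183
 181 178 173]
237 [178 177 181 180 181 180 182 177 132 112 112 110 112 114 163 183 180 173
 167 159 147]
242 [176 180 180 180 180 182 184 187 213 138 111 112 122 173 181 163 158 150
 117  71  76]
247 [180 180 180 181 183 184 184 185 183 175 175 183 183 182 168 155 148  90
  68  62  64]
252 [180 180 181 183 184 184 185 181 173 178 184 183 181 179 152 148 135  76
  85  85  86]
257 [180 183 184 185 185 185 178 172 180 183 182 181 179 161 148 148 122  85
  85  85  84]
262 [183 184 184 185 182 173 174 182 182 180 181 177 170 167 150 157 107  87
 124 193 223]
```

```bash
python3 -m crank '[[[0,0,0.4,0,0,0,50],[0,0,0.6,0,0,0,50],[0,0,0.6,0,0,0,50],[0,0,0.6,0,0,0,50],[0,0,0.5,0,0,0,50],[0,0,0.24,0,0,0,50],[0,0,0.1,0,0,0,50],[0,0,0,0,0,0,50]]]'
python3 -m crank '[[[0,0,0,0,0,0,26],[0,0,0,0,0,0,15],[0,0,0,0,0,0,5],[0,0,0,0,0,0,5],[0,0,0,0,0,0,5],[0,0,0,0,0,0,5],[0,0,0,0,0,0,5],[0,0,0,0,0,0,5]]]' 100
python3 - <<'E'
from h import *
s=sense();print(s['eef_pos'],s['force'],s['wrist_torque'],s['grip_width']*85.4)
E
```

```text
time_s: 20.15
eef_pos: [553.1, -342.4, 63.7]
ee_rot: [0.0, 0.381, 0.924, -0.0]
force: [0.4, 0.1, -0.4]
grip_width: 0.588
grip_force: 0.0
time_s: 20.95
eef_pos: [553.3, -342.7, 64.5]
ee_rot: [0.001, 0.381, 0.924, -0.0]
force: [-1.2, 0.0, 6.4]
grip_width: 0.255
grip_force: 97.5
[ 553.25327863 -342.71650698   64.45942726] [-1.23542021  0.02064897  6.35071658] [0.02078362 0.27657904 0.04017503] 21.80545910955949
```

```bash
python3 -m crank '[[[0,0,-0.1,0,0,0,5],[0,0,-0.3,0,0,0,5],[0,0,-0.6,0,0,0,5],[0,0,-0.6,0,0,0,5],[0,0,-0.6,0,0,0,5],[0,0,-0.6,0,0,0,5],[0,0,-0.3,0,0,0,5],[0,0,-0.1,0,0,0,5]]]'
python3 -m crank '[[[0,0,-0.3,0,0,0,5],[0,0,-0.6,0,0,0,5],[0,0,-0.8,0,0,0,5],[0,0,-0.8,0,0,0,5],[0,0,-0.6,0,0,0,5],[0,0,-0.3,0,0,0,5],[0,0,-0.1,0,0,0,5],[0,0,0,0,0,0,5]]]'
python3 - <<'E'
from h import *
s=sense();p=s['eef_pos'];print(p,s['force'],s['wrist_torque'])
cv2.imwrite('pics/s12.png',capture('scene'));cv2.imwrite('pics/t12.png',capture('top'));cv2.imwrite('pics/w12.png',capture('wrist'))
S=model('scene');z=p[2]-64.5
for n,h in (('foot',0),('collar',45),('top',125)): print(n,proj(S,[p[0],p[1],z+h]).round(1))
sc=cv2.imread('pics/s12.png');u=proj(S,[p[0],p[1],z]).astype(int)
h=cv2.cvtColor(sc,cv2.COLOR_BGR2HSV)
mk=((h[...,1]<80)&(h[...,2]>70)).astype(np.uint8)
for r in range(u[1]-30,u[1]+14,3):
    i=np.where(mk[r,u[0]-18:u[0]+18])[0]+u[0]-18; print(r,(i.min(),i.max(),len(i)) if len(i) else None)
E
```

```text
time_s: 21.75
eef_pos: [553.3, -342.5, 144.8]
ee_rot: [0.001, 0.381, 0.924, -0.0]
force: [-0.3, -0.9, -5.5]
grip_width: 0.25
grip_force: 98.0
time_s: 22.55
eef_pos: [552.9, -342.2, 230.4]
ee_rot: [-0.0, 0.381, 0.924, 0.0]
force: [-0.5, -0.1, -4.4]
grip_width: 0.251
grip_force: 98.0
[ 552.87679751 -342.21346726  230.43702863] [-0.47023847 -0.09385254 -4.42020942] [-0.00493949 -0.03408975 -0.03793702]
foot [151.2 227.7]
collar [147.7 213.3]
top [140.8 185.5]
197 (np.int64(135), np.int64(148), 9)
200 (np.int64(140), np.int64(148), 8)
203 (np.int64(141), np.int64(150), 10)
206 (np.int64(142), np.int64(152), 11)
209 (np.int64(142), np.int64(157), 16)
212 (np.int64(138), np.int64(168), 24)
215 (np.int64(138), np.int64(168), 31)
218 (np.int64(139), np.int64(168), 30)
221 (np.int64(143), np.int64(168), 26)
224 (np.int64(145), np.int64(168), 24)
227 (np.int64(140), np.int64(168), 25)
230 (np.int64(135), np.int64(156), 22)
233 (np.int64(133), np.int64(141), 9)
236 (np.int64(133), np.int64(135), 3)
239 None
```

```bash
python3 -m crank '[[[0.2,0.18,0,0,0,0,5],[0.4,0.37,0,0,0,0,5],[0.6,0.55,0,0,0,0,5],[0.7,0.64,0,0,0,0,5],[0.7,0.64,0,0,0,0,5],[0.7,0.64,0,0,0,0,5],[0.7,0.64,0,0,0,0,5],[0.7,0.64,0,0,0,0,5]]]'
python3 -m crank '[[[0.7,0.64,0,0,0,0,5],[0.7,0.64,0,0,0,0,5],[0.7,0.64,0,0,0,0,5],[0.7,0.64,0,0,0,0,5],[0.7,0.64,0,0,0,0,5],[0.7,0.64,0,0,0,0,5],[0.7,0.64,0,0,0,0,5],[0.7,0.64,0,0,0,0,5]]]'
python3 -m crank '[[[0.7,0.64,0,0,0,0,5],[0.7,0.64,0,0,0,0,5],[0.7,0.64,0,0,0,0,5],[0.7,0.64,0,0,0,0,5],[0.6,0.55,0,0,0,0,5],[0.4,0.37,0,0,0,0,5],[0.2,0.18,0,0,0,0,5],[0,0,0,0,0,0,5]]]'
python3 - <<'E'
from h import *
s=sense();p=s['eef_pos'];d=np.array([530.8,144.9,64.5+69])-p
q=s['ee_rot'];r=R.from_quat([q[1],q[2],q[3],q[0]]).as_matrix();print(p,r.round(3).tolist(),(r.T@d/25).round(2),s['force'],s['wrist_torque'])
E
```

```text
time_s: 23.5
eef_pos: [545.1, -181.1, 231.1]
ee_rot: [0.0, 0.381, 0.925, 0.0]
force: [0.8, 0.2, -4.7]
grip_width: 0.251
grip_force: 98.1
time_s: 24.3
eef_pos: [535.7, 8.2, 231.2]
ee_rot: [0.0, 0.381, 0.925, 0.0]
force: [0.3, -0.0, -4.7]
grip_width: 0.25
grip_force: 98.1
time_s: 25.1
eef_pos: [529.9, 142.2, 231.1]
ee_rot: [0.0, 0.381, 0.925, -0.0]
force: [0.3, 0.3, -5.0]
grip_width: 0.252
grip_force: 98.1
[529.86726893 142.17523787 231.05137225] [[-0.71, 0.705, 0.0], [0.705, 0.71, -0.0], [-0.0, -0.0, -1.0]] [0.05 0.1  3.9 ] [ 0.25291444  0.31509802 -4.98963685] [ 0.02214323 -0.00488512 -0.01598623]
```

```bash
python3 -m crank '[[[0.03,0.05,0.2,0,0,0,5],[0.02,0.05,0.5,0,0,0,5],[0,0,0.7,0,0,0,5],[0,0,0.7,0,0,0,5],[0,0,0.5,0,0,0,5],[0,0,0.3,0,0,0,5],[0,0,0.2,0,0,0,5],[0,0,0,0,0,0,5]]]'
python3 - <<'E'
from h import *
s=sense();p=s['eef_pos'];d=np.array([530.8,144.9,64.5+68])-p
q=s['ee_rot'];r=R.from_quat([q[1],q[2],q[3],q[0]]).as_matrix();print(p,(r.T@d/25).round(2),s['force'])
sc=capture('scene');w=capture('wrist');t=capture('top')
for n,i in (('s13',sc),('w13',w),('t13',t)): cv2.imwrite(f'pics/{n}.png',i)
S=model('scene');z=p[2]-64.5
print('pred foot',proj(S,[p[0],p[1],z]),'collar',proj(S,[p[0],p[1],z+45]),'bore',proj(S,[530.6,145,58]))
h=cv2.cvtColor(sc,cv2.COLOR_BGR2HSV)
for r in range(170,216,2): print(r,h[r,308:350:2,2])
E
```

```text
time_s: 25.9
eef_pos: [531.0, 144.2, 153.2]
ee_rot: [-0.0, 0.382, 0.924, -0.0]
force: [-0.4, -0.3, -4.4]
grip_width: 0.249
grip_force: 98.1
[530.99746626 144.17421785 153.17532012] [0.03 0.02 0.83] [-0.35913351 -0.25079407 -4.3550795 ]
pred foot [328.13450582 193.98290251] collar [329.6403301  181.42996169] bore [327.33459549 202.03744336]
170 [ 89  89  90  90  89  89  90 102 133 116  76  80  81  77  71  56  83 132
 147 148 146]
172 [101  88  89  88  87  90 121 154 163 151  88  81  81  76  72  76  89 138
 143 142 144]
174 [143  92  84  83  83  95 134 163 156 132  83  81  82  79  77  78  79 101
 140 145 144]
176 [143 108  83  81  80  86  95 122 126  99  83  82  81  79  78  80  79  79
 117 140 139]
178 [127 127  98  80  79  70  86  93  88  84  88  82  82  79  78  76  75  75
  82 119 138]
180 [127 124 111  84  78  73  70 129 150 108  89  82  81  79  79  77  76  78
  80  93 143]
182 [124 123 121 110  80  77  76 122 194 183 133  87  81  81  88  84  82  83
  85  86 112]
184 [121 120 119 111  73  74  76  92 144 195 192 126 111 111 112  91  86  86
  88  87  88]
186 [122 121 122 125  97  68  
[... 634 characters left out ...]
4 192 144  84  82  81  85  95 102 101  93  81  83
  91  88  81]
202 [127 159 170 159 178 197 195 150  82  81  81  79  77  87 100 101  84  83
 102 101  92]
204 [115 144 166 161 183 218 211 164  92  80  81  78  80 103 109 110  94  91
 110 116 140]
206 [125 122 170 184 194 221 226 222 199 145 127 110 108 119 118 121 117 112
 112 123 153]
208 [140  91 152 185 187 199 220 227 228 226 225 216 207 174 121 106 104 113
 109 107 128]
210 [130  82  92 148 183 187 195 204 216 223 226 224 222 207 165 112  94  98
  86  82  85]
212 [124  81  81  87 127 168 183 187 189 190 192 191 190 187 186 167 104  79
  68  99  98]
214 [127  82  80  80  81  90 116 142 168 176 175 174 173 171 155 128  85  67
  71 108 125]
```

Run:
```python
from h import *
c=lambda im,x0,x1,y0,y1,w,h:cv2.resize(im[y0:y1,x0:x1],(w,h),interpolation=cv2.INTER_CUBIC)
s=cv2.imread('pics/s13.png');w=cv2.imread('pics/w13.png')
cv2.imwrite('pics/c13.png',np.hstack([c(s,300,360,160,235,480,600),c(w,210,350,70,330,320,600)]))
```

```text
(no output)
```

View pics/c13.png

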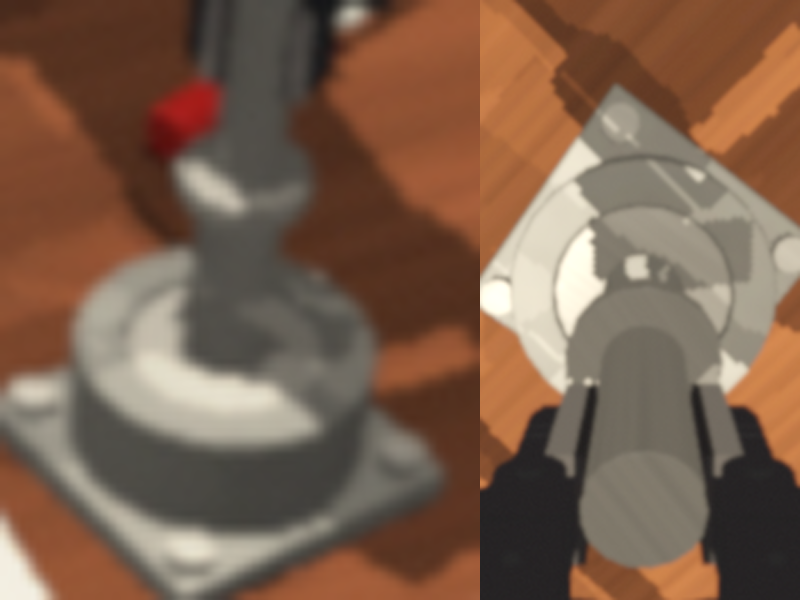

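The spindle is held upright over the bore. In the wrist crop the collar (567–720) and the bearing face (553–733) share a centre at column 643. I'll check the alignment along tool x numerically.

Run:
```python
from h import *
s=sense();M=model('wrist',s);p=s['eef_pos'];q=s['ee_rot'];r=R.from_quat([q[1],q[2],q[3],q[0]]).as_matrix();X=r[:,0];z0=p[2]-64.5
B=np.array([530.6,145,58]);P=np.array([p[0],p[1],z0])
print('face far edge pred',proj(M,B+36*X),'obs row',70+207*260/600)
print('rim outer pred',proj(M,B+54*X+[0,0,2]),'obs',70+157*260/600)
print('collar far pred',proj(M,P+23*X+[0,0,50]),proj(M,P+23*X+[0,0,40]),'obs',70+285*260/600)
print('shank top near',proj(M,P-12*X+[0,0,125]),'obs',70+567*260/600)
w=cv2.imread('pics/w13.png');g=cv2.cvtColor(w,cv2.COLOR_BGR2GRAY);print(g[130:206,275]); print(g[130:206,290])
```

```text
face far edge pred [280.89376581 157.14380079] obs row 159.7
rim outer pred [280.87995745 136.68888662] obs 138.03333333333333
collar far pred [280.84312108 193.33513861] [280.86191941 189.92105309] obs 193.5
shank top near [280.67226686 314.84798233] obs 315.7
[168 149 137 132 131 130 124 110 102 110 121 127 128 128 127 127 128 128
 128 127 127 127 127 127 127 126 126 123 117 120 135 149 154 154 154 155
 155 155 154 152 152 151 148 144 136 129 124 122 122 123 139 168 193 202
 206 208 206 205 198 179 152 125 111 108 111 118 123 124 123 123 123 122
 122 123 123 123]
[130 131 130 130 130 130 125 112 102 105 117 126 132 140 150 157 158 150
 140 132 127 127 127 126 126 125 125 124 121 121 132 147 155 157 157 156
 155 153 152 152 151 151 151 150 150 150 151 151 150 146 140 129 119 112
 113 123 134 140 141 142 141 131 118 108 107 111 118 122 122 123 122 123
 123 123 123 125]
```

```bash
python3 -m crank '[[[0,0.01,0.1,0,0,0,5],[0,0,0.2,0,0,0,5],[0,0,0.2,0,0,0,5],[0,0,0.15,0,0,0,5],[0,0,0.1,0,0,0,5],[0,0,0.07,0,0,0,5],[0,0,0,0,0,0,5],[0,0,0,0,0,0,5]]]'
python3 -m crank '[[[0,0,0,0,0,0,5],[0,0,0,0,0,0,5],[0,0,0,0,0,0,5],[0,0,0,0,0,0,5],[0,0,0,0,0,0,5],[0,0,0,0,0,0,5],[0,0,0,0,0,0,5],[0,0,0,0,0,0,5]]]'
python3 - <<'E'
from h import *
s=sense();p=s['eef_pos'];q=s['ee_rot'];r=R.from_quat([q[1],q[2],q[3],q[0]]).as_matrix();X=r[:,0];Y=r[:,1]
print(p,s['force'],s['dq'].round(4))
w=capture('wrist');cv2.imwrite('pics/w14.png',w);sc=capture('scene');cv2.imwrite('pics/s14.png',sc);g=cv2.cvtColor(w,cv2.COLOR_BGR2GRAY);M=model('wrist',s)
B=np.array([531.3,144.3,58])
print('rim far',proj(M,B+54*X+[0,0,2]),'face far',proj(M,B+36*X))
for c in (275,285,290): print(c,100+np.argsort(g[100:160,c])[:6],g[100:160,c])
u=int(proj(M,B+54*X+[0,0,2])[1])+45
print('rim sides',[proj(M,B+54*Y*k+[0,0,2]).round(1).tolist() for k in (1,-1)])
S=model('scene');h=cv2.cvtColor(sc,cv2.COLOR_BGR2HSV)[150:200,370:425];mk=(h[...,1]<70)&(h[...,2]>110);yy,xx=np.where(mk);print('cover blob',xx.mean()+370,yy.mean()+150,mk.sum())
E
```

```text
time_s: 26.85
eef_pos: [531.3, 144.5, 133.2]
ee_rot: [0.0, 0.381, 0.924, 0.0]
force: [0.0, 0.6, -5.7]
grip_width: 0.248
grip_force: 98.1
time_s: 27.65
eef_pos: [531.2, 144.4, 133.0]
ee_rot: [-0.0, 0.381, 0.924, -0.0]
force: [-0.1, 0.0, -4.9]
grip_width: 0.248
grip_force: 98.1
[531.21347113 144.44118203 133.02969437] [-0.14717245  0.03344153 -4.93982126] [-0.0006 -0.0006 -0.0007  0.     -0.0013  0.0003]
rim far [280.95112991 139.42520569] face far [280.96652298 161.52085779]
275 [107 106 104 105 103 100] [ 91  91  91  90  89  89  88  87  92 105 123 140 151 157 163 171 179 185
 187 186 186 186 186 186 187 188 189 193 200 209 210 202 186 172 163 159
 156 150 135 123 129 143 152 155 155 155 154 154 155 155 154 154 153 153
 153 153 153 153 152 152]
285 [113 111 104 109 110 112] [101  94  88  86  85  86  86  86  86  85  85  85  85  84  86  87  93 108
 127 143 152 157 158 159 159 158 158 158 158 157 157 157 158 158 157 157
 155 147 132 125 143 170 186 187 179 168 159 155 155 154 153 153 153 153
 153 152 151 151 151 150]
290 [118 111 108 117 116 119] [108 109 106 101  95  89  86  86  85  86  86  85  86  86  86  86  86  85
  84  86  95 110 129 143 151 155 156 157 156 156 156 156 156 157 156 157
 156 152 138 124 123 136 149 158 167 179 188 191 188 179 167 158 155 154
 153 153 153 152 152 152]
rim sides [[344.4, 204.2], [217.6, 204.2]]
cover blob 396.7570850202429 166.08906882591094 741
```

```bash
python3 -c "
from rig import *
print(finish_job())"
```

```text
the job is handed in; nothing more can be done
None
```

The job is handed in at about 28 s: the cover hangs by its bail on the hook, and the spindle is held still and upright over the bore. By my measurements it is centred to within about 1 mm, with its foot about 10 mm above the bearing.

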